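# Load the slab and start the clamp screw

### The job

Slide the flat steel slab with the yellow tab nose first into the slot of the blue clamp, fully home against its end stop. Then take the red crank handle and turn the clamp screw backward (anticlockwise seen from above) until you feel it drop into the thread, and from there forward (clockwise) one full turn, so that it is started. Finish still gripping the red handle, holding the screw there with the slab home, and leave the other loose things where they are.

Things in the scene. Friction and masses are not known exactly. Their poses are not given: they have to be found in the camera images.
- slab: Loose flat steel slab, 110 long (x) x 44 wide (y) x 10 mm thick, 0.3 kg. Origin: centre of the underside; +x points to the nose, the end that enters the slot. A yellow upright tab stands on its tail, centred at x = -40 mm: 26 mm along x, 12 mm thick along y (grip across this), top 55 mm above the underside; its foot, 30 x 22 mm, reaches 13.5 mm.
- slab_nose (a point): Middle of the slab's nose face (slab x = +55 mm, 5 mm above the underside).
- slab_tab (a point): Point on the tab's centre line, 38 mm above the slab's underside: a good height to grip.
- clamp: Fixed blue clamp, 90 x 71 mm, with an upright round boss (52 mm wide, top 71 mm high) under the crank. Origin: on the work surface below the vertical screw axis; x points into the slot, the mouth faces -x. Slot 47 mm wide, 12.5 mm high, floored by the work surface, roof top 21.5 mm high; two steel flares before the mouth (x = -35 to -53 mm) guide the slab.
- slot_mouth (a point): Centre of the slot's mouth (clamp x = -35 mm), 5 mm above the work surface.
- slot_end (a point): Centre of the slot's end stop (clamp x = +20 mm), 5 mm above the work surface: the slab's nose meets it when home.
- screw_axis (a point): Centre of the boss's top, on the screw axis, 71 mm above the work surface.
- screw_turn (a joint): Turn of the screw, rad; grows forward (clockwise from above). Starts between 1.0 and 1.9; stops at -2.5 and 8.6. The thread's start is hidden and differs each time: the drop comes when the screw is turned back to somewhere between +0.4 and -0.6. The crank points from the screw axis at the angle 1.45 - value, anticlockwise from the clamp's x axis.
- screw_depth (a joint): How far the screw has gone down, m. It rests by its weight (0.5 kg) on a right-hand thread of 10 mm pitch: about 0.001 to 0.004 at the start, rising to about 0 as it is turned back, then falling at once by nearly 0.010 at the drop; from there each forward turn takes it 0.010 deeper. It never reaches the slab in this job.
- sleeve: Red upright handle on the crank's end, 45 mm from the screw axis: 24 mm diameter, 50 mm tall. Origin: centre of its underside, 116 mm above the work surface at screw depth 0, 6 mm above the crank arm. Spins freely on its pin, so a gripper may keep its heading while it follows the crank's circle (about 1 N turns it).
- sleeve_mid (a point): On the red handle's axis, 26 mm above its underside: where to grip it. The handle also slides on its pin, 26 mm up and 5 mm down, against a soft spring (0.12 N/mm), so the screw can drop while the handle is held at one height.
- yellow_wheel: Loose yellow wheel, 56 mm diameter, 22 mm high. Bystander.
- bearing: Loose steel ball bearing, 47 mm diameter, 14 mm high. Bystander.
- nylon_block: Loose white nylon block, 50 x 24 x 24 mm. Bystander.
- loose_bolt: Loose hex bolt lying on the surface, 57 mm long. Bystander.
Things that resemble listed ones, but are neither listed nor needed, are in the scene too. What is shaped like the slab but turquoise is not meant.

How it is judged:
By the outcome, as a careful person would: the job done as asked, in the order asked, and still so for the second after the job is handed in, while the arm keeps its last pose, push and grip.
It also fails if it takes over 64 s, if anything falls off the work surface, if the arm or the gripper's body presses on something with over 40 N, if the wrist force passes 120 N, or if a joint passes its speed limit or range.

### The arm

A 6-joint arm with a two-finger parallel gripper is mounted at the origin on a cart in front of the work surface, level with it; the furniture and walls round the work are solid. World frame = base frame: x ahead of the robot, y to its left, z up, the work surface at z = 0. Lengths are in m, angles in degrees, forces in N, time in s.
With the tool pointing down it reaches from about 0.375 to 0.75 m from the base axis. Payload 9 kg.
Tool frame: the origin (TCP) lies where the fingers leave the gripper's body, on its centre line; the fingertips stand 73 mm ahead of it and the grasp point (between the pads) lies 54 mm ahead of it (robot.tip_reach is the distance from the TCP to the fingertips, in m); z points along the fingers, y is the line along which they close (so a half turn about z gives the same grasp; the last joint's range is limited). The gripper opens to 85 mm and grips with 20 to 120 N. Pads are 22 mm wide; open, the fingers measure 114 mm over their backs; the gripper's body (76 mm by 85 mm) begins 54 mm behind the grasp point. The pads swing forward as they close: fully open they stand 13 mm farther back than shut.
Start: joints at [53.302, 5.964, 5.575, 89.605, 0, 77.527], TCP at [0.246, 0.547, 0.304] pointing down, gripper open.
Joint ranges: [-171.21, 171.21], [-48.23, 106.86], [-62.78, 66.21], [-105.2, 120.99], [-86.42, 89.51], [-180, 180]. Speed limits (degrees/s): [127.2, 127.2, 147.25, 180, 180, 180].

### API

Orientations are given as [roll, pitch, yaw] about the fixed x, y, z axes, in that order (R = Rz(yaw) Ry(pitch) Rx(roll)).
In Python, from plant import robot gives the robot as it stands. Calls block until the motion is done:
- robot.move_pose(position, orientation): joint-space move of the TCP to a pose.
- robot.line_to(position, vel=0.15, rotation=None, guard=None): straight line of the TCP; rotation=None keeps the orientation; vel is the mean speed in m/s. With guard (N) it stops when the force on the tool has changed by that much, and returns True; else False.
- robot.goto_joints(angles): joint-space move.
- robot.set_gripper(opening): finger opening in m; the grip force is fixed at half the most; returns when the fingers have stopped.
- robot.pause(seconds).
- robot.ik(position, orientation): joint angles nearest the present ones, or None.
- robot.observe(): the state.
- robot.grab_frame(name): name is "side" or "top"; returns the picture (384x512x3 uint8, blue, green, red); there is no depth.
- robot.get_calibration(name): a dict with "vertical_fov" (degrees; the focal length in pixels is half the picture's height over the tangent of half this angle, whatever the lens; pixels are square), "cx", "cy" (the principal point, pixels), "k1" (the pictures are not rectified: a ray, as slopes to the right and down, at radius r is drawn at 1 + k1 r^2 times it, then the intrinsics apply), "rvec" (rotation vector, rad) and "tvec" (3), from world to camera coordinates, as OpenCV has them. Camera axes: x right, y down, z forward; pixel columns grow to the right and rows downward; lengths in m; the calibration is good to about 2 mm. A picture is of the moment at which its call begins. get_calibration takes no time and is no camera call.
A pose or a line that the arm cannot do raises robot.IKError and nothing moves.
- robot.job_done(): hands the job in; it is judged then, once.
The state is a dict: "time": time; "q": joint angles; "qvel": joint speeds; "joint_torque": joint torques, N m; "tool_pos": TCP position; "tcp_rot": TCP orientation; "ft_force": force on the tool from outside, world axes, zero at the start; "torque": the same for the moment, N m; "gripper_width": finger opening in m; "gripper_force": force on a finger pad.
Only numpy, scipy, OpenCV 4.12 (cv2) and the standard library are available. Lean on these libraries where they do the work, as an engineer would, in place of code of your own. Each camera call takes 0.05 s, during which the arm holds its last target. There are 200 camera calls.

## Working session

There is one attempt and no reset: what is moved stays moved. The work goes in short steps, each a Python script; the robot and the scene stay as the last script left them, time stands still between calls to the robot, and variables do not carry over. Pictures are saved under pics/ and viewed, at most 10 in all, crops included, and the job is handed in when it is done.

```bash
ls; mkdir -p pics
python3 - <<'E'
from plant import robot
import cv2
for n in("side","top"):
    cv2.imwrite(f"pics/{n}0.png",robot.grab_frame(n)); print(robot.get_calibration(n))
o=robot.observe();print(o['time'],o['tool_pos'],o['tcp_rot'],o['gripper_width'])
E
```

```text
pics
{'vertical_fov': 57.95396881705253, 'cx': 257.9197835133281, 'cy': 185.81361331139522, 'k1': -0.09315827797071427, 'rvec': array([-0.05153272, -2.64038775,  1.68632011]), 'tvec': array([0.4874051 , 0.15546343, 0.81880628])}
{'vertical_fov': 44.99443432759676, 'cx': 250.7151566013155, 'cy': 190.49979194102454, 'k1': 0.007925807538397316, 'rvec': array([ 2.17921219, -2.13849362,  0.09593516]), 'tvec': array([-0.13630474,  0.49448592,  1.11961517])}
0.1 [0.2460362  0.54701219 0.30318564] [-1.79933010e+02 -1.41534366e-02  1.55776908e+02] 0.08573347090873495
```

View pics/side0.png

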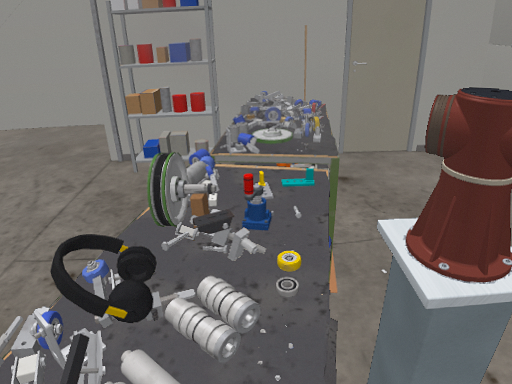

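View pics/top0.png

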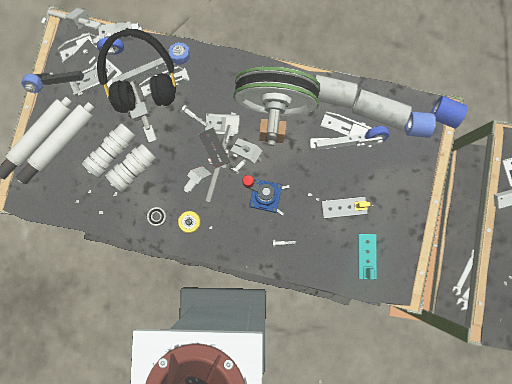

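The top view shows the slab candidates: steel with yellow tab at (345,208) and turquoise lookalike at (368,257). The red handle is at (248,181) and the blue clamp at (266,195). In the side view the handle is at (248,184), the tab at (262,178) and the turquoise one at (298,181). By the description I choose the steel slab and will check it in a close crop.

```bash
cat > h.py <<'E'
import numpy as np, cv2
from plant import robot
def cal(n):
    c=robot.get_calibration(n); f=192/np.tan(np.radians(c['vertical_fov']/2))
    return c,np.array([[f,0,c['cx']],[0,f,c['cy']],[0,0,1]]),np.array([c['k1'],0,0,0.]),cv2.Rodrigues(c['rvec'])[0]
def ray(n,px):
    c,K,D,R=cal(n)
    p=cv2.undistortPoints(np.array(px,float).reshape(-1,1,2),K,D).reshape(-1,2)
    d=np.c_[p,np.ones(len(p))]@R
    return -R.T@c['tvec'],d/np.linalg.norm(d,axis=1)[:,None]
def plane(n,px,z):
    o,d=ray(n,px); return o+d*((z-o[2])/d[:,2])[:,None]
def cross(p1,p2):   # top px, side px -> point, gap
    (a,u),(b,v)=ray('top',p1),ray('side',p2); u=u[0];v=v[0]
    s,t=np.linalg.lstsq(np.c_[u,-v],b-a,rcond=None)[0]
    return (a+s*u+b+t*v)/2,np.linalg.norm(a+s*u-b-t*v)
def proj(n,P):
    c,K,D,R=cal(n); return cv2.projectPoints(np.array(P,float).reshape(-1,1,3),c['rvec'],c['tvec'],K,D)[0].reshape(-1,2)
def blobs(im,lo,hi,box=None,amin=15):
    h=cv2.cvtColor(im,cv2.COLOR_BGR2HSV); m=cv2.inRange(h,lo,hi)
    if lo[0]==0 and hi[0]<15: m|=cv2.inRange(h,(170,)+lo[1:],(180,)+hi[1:])
    if box: k=np.zeros_like(m);k[box[1]:box[3],box[0]:box[2]]=1;m*=k
    n,l,s,c=cv2.connectedComponentsWithStats(m)
    return m,l,[(i,s[i],c[i]) for i in range(1,n) if s[i][4]>=amin]
RED=((0,150,90),(8,255,255)); YEL=((20,130,110),(35,255,255)); BLU=((100,120,50),(125,255,255))
E
python3 - <<'E'
from h import *
t=cv2.imread('pics/top0.png');s=cv2.imread('pics/side0.png')
a=cv2.resize(t[165:235,235:385],None,fx=5,fy=5,interpolation=cv2.INTER_CUBIC)
b=cv2.resize(s[160:240,225:325],None,fx=3,fy=3,interpolation=cv2.INTER_CUBIC)
c=np.zeros((600,750,3),np.uint8);c[:350]=a;c[355:595,:300]=b;cv2.imwrite('pics/crop0.png',c)
for nm,im,bx in(('top',t,(230,160,385,285)),('side',s,(225,160,330,240))):
  for k,(lo,hi) in dict(RED=RED,YEL=YEL,BLU=BLU).items():
    for i,st,ce in blobs(im,lo,hi,bx)[2]: print(nm,k,st,ce)
# steel slab in top
g=cv2.cvtColor(t,cv2.COLOR_BGR2HSV);m=((g[...,2]>110)).astype(np.uint8);m[:190]=0;m[225:]=0;m[:,:312]=0;m[:,385:]=0
cs,_=cv2.findContours(m,cv2.RETR_EXTERNAL,cv2.CHAIN_APPROX_NONE);cc=max(cs,key=cv2.contourArea)
r=cv2.minAreaRect(cc);B=cv2.boxPoints(r);print(r,B);P=plane('top',B,.01);print(P,np.linalg.norm(np.diff(P,axis=0),axis=1))
E
```

```text
top RED [243 175  10  12  88] [247.72727273 180.02272727]
top YEL [355 202  13   7  33] [360.18181818 205.03030303]
top BLU [250 180  32  33 402] [266.6318408  197.57960199]
side RED [244 173   9  22 172] [248.05813953 183.28488372]
side YEL [258 171   7  15  77] [261.12987013 178.38961039]
side BLU [242 198  29  32 643] [256.57076205 216.20684292]
((348.0, 207.0), (34.0, 72.0), 90.0) [[312. 190.]
 [384. 190.]
 [384. 224.]
 [312. 224.]]
[[ 0.50258411 -0.2796646   0.01      ]
 [ 0.50579955 -0.45842679  0.01      ]
 [ 0.42130631 -0.45752241  0.01      ]
 [ 0.41786343 -0.28014588  0.01      ]] [0.17879111 0.08449808 0.17740994]
```

View pics/crop0.png

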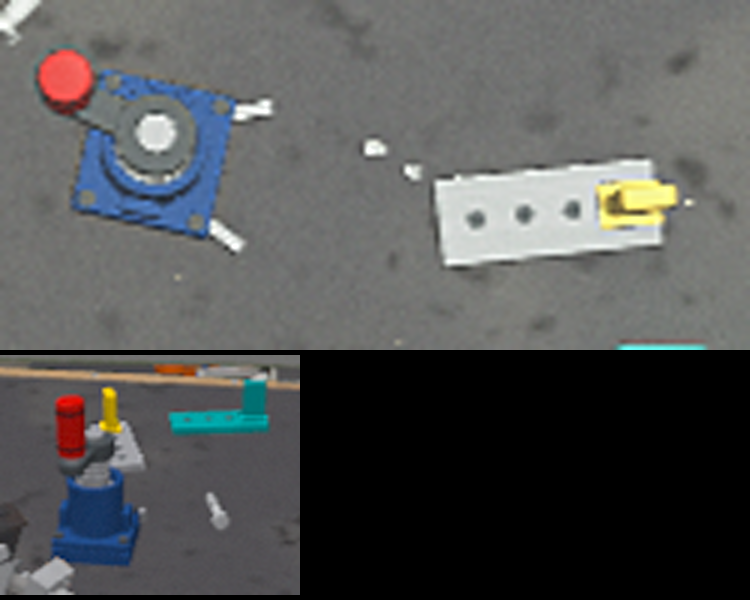

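The crop confirms the choice: steel plate, yellow tab at its right end (tail), nose pointing left to the clamp mouth, whose white flares are at crop (255,108) and (228,236). The red handle's top is at (66,80), and the turquoise lookalike is separate. Next I refine the corners.

```bash
cat >> h.py <<'E'
def subpix(im,pts,w=3):
    g=cv2.cvtColor(im,cv2.COLOR_BGR2GRAY)
    return cv2.cornerSubPix(g,np.array(pts,np.float32).reshape(-1,1,2),(w,w),(-1,-1),(3,50,.01)).reshape(-1,2)
def fit(local,world):  # 2D rigid: local->world, yaw, origin, residuals
    L=np.array(local,float);W=np.array(world)[:,:2];l=L-L.mean(0);w=W-W.mean(0)
    y=np.arctan2((l[:,0]*w[:,1]-l[:,1]*w[:,0]).sum(),(l*w).sum())
    R=np.array([[np.cos(y),-np.sin(y)],[np.sin(y),np.cos(y)]]);o=W.mean(0)-R@L.mean(0)
    return np.degrees(y),o,np.linalg.norm(L@R.T+o-W,axis=1)
E
python3 - <<'E'
from h import *
np.set_printoptions(precision=4,suppress=True)
t=cv2.imread('pics/top0.png');s=cv2.imread('pics/side0.png')
f=lambda L:(np.array(L)+.5)/5-.5+[235,165]
c0=f([(437,181),(651,160),(663,243),(446,266)]);c1=subpix(t,c0)
L=[(.055,-.022),(-.055,-.022),(-.055,.022),(.055,.022)]
for c in(c0,c1): print('slab',c.ravel(),*fit(L,plane('top',c,.01)))
k0=f([(103,71),(240,100),(209,238),(72,209)]);k1=subpix(t,k0)
L=[(.0355,-.0355),(-.0355,-.0355),(-.0355,.0355),(.0355,.0355)]
for c in(k0,k1): P=plane('top',c,.0215);print('clamp',c.ravel(),*fit(L,P),np.linalg.norm(np.diff(P,axis=0),axis=1))
# boss top centre ring / screw head
red=plane('top',[(247.73,180.02)],.163);print('red top',red)
tops=[r for r in blobs(s,*RED,(225,160,330,240))[2]]
print('red mid cross',cross((247.73,180.4),(248.06,183.3)))
print('screw head',plane('top',f([(157,132)]),.1))
print('boss rim blue',plane('top',f([(150,165)]),.071))
print('tab top',plane('top',f([(650,193)]),.055))
# steel bright blob in top of slab, nose edges check
print('side tab top',cross(f([(650,193)])[0],(262,171)))
for n,px,z in(('bearing',(156,216),.014),('wheel',(189,221),.022),('bolt',(284,243),.005),('turq',(368,257),.01)):print(n,plane('top',[px],z))
E
```

```text
slab [322.  200.8 364.8 196.6 367.2 213.2 323.8 217.8] 96.93111776270355 [ 0.4614 -0.3603] [0.0017 0.002  0.0015 0.0013]
slab [320.9531 200.4835 364.5456 196.5179 366.6886 213.1954 323.7611 217.5967] 96.83185972096601 [ 0.4617 -0.3591] [0.0003 0.0018 0.0014 0.0022]
clamp [255.2 178.8 282.6 184.6 276.4 212.2 249.  206.4] 78.67973793561333 [ 0.4857 -0.1644] [0.0011 0.0006 0.0014 0.0008] [0.0694 0.0702 0.069 ]
clamp [253.6993 180.0073 282.6    184.6    276.4    212.2    249.3036 206.3995] 80.18928746713244 [ 0.4849 -0.1637] [0.0025 0.001  0.0017 0.0024] [0.0725 0.0702 0.0683]
red top [[ 0.5052 -0.1225  0.163 ]]
red mid cross (array([ 0.5066, -0.1219,  0.1399]), np.float64(0.0012626294363233467))
screw head [[ 0.4885 -0.1636  0.1   ]]
boss rim blue [[ 0.4758 -0.161   0.071 ]]
tab top [[ 0.4682 -0.3999  0.055 ]]
side tab top (array([ 0.4657, -0.3992,  0.0575]), np.float64(0.004611714789221457))
bearing [[0.4302 0.1075 0.014 ]]
wheel [[0.419  0.0237 0.022 ]]
bolt [[ 0.3697 -0.2117  0.005 ]]
turq [[ 0.3397 -0.4176  0.01  ]]
```

```bash
cat >> h.py <<'E'
np.set_printoptions(precision=4,suppress=True)
CY,CO=78.7,np.array([.4857,-.1644])
def cl(x,y=0,yaw=None,o=None):
    a=np.radians(CY if yaw is None else yaw); o=CO if o is None else o
    return o+x*np.array([np.cos(a),np.sin(a)])+y*np.array([-np.sin(a),np.cos(a)])
def P(xy,z): return [float(xy[0]),float(xy[1]),float(z)]
def st(tag=''):
    o=robot.observe();print(tag,'t%.2f'%o['time'],'pos',o['tool_pos'],'rot',o['tcp_rot'],'F',o['ft_force'],'w%.4f gf%.1f'%(o['gripper_width'],o['gripper_force']));return o
E
python3 - <<'E'
from h import *
SY=96.9; so=np.array([.4615,-.3598]); tab=cl(-.04,0,SY,so)
for y in(SY,SY-180,CY,CY-180): print(y,robot.ik(P(tab,.2),[180,0,y]),robot.ik(P(cl(-.045),.17),[180,0,y]))
y=SY
robot.move_pose([.42,-.02,.40],[180,0,y]);st()
robot.move_pose(P(tab,.19),[180,0,y]);st()
cv2.imwrite('pics/t1.png',robot.grab_frame('top'));cv2.imwrite('pics/s1.png',robot.grab_frame('side'))
print(robot.line_to(P(tab,.092),vel=.1,guard=8));st()
E
```

```text
96.9 [-52.773    8.7244  -2.2469  79.0287   0.      30.327 ] [-38.0368  -6.9219 -21.1865  75.7354   0.      45.0632]
-83.1 [ -52.773     8.7244   -2.2469   79.0287    0.     -149.673 ] [ -38.0368   -6.9219  -21.1865   75.7354    0.     -134.9368]
78.7 [-52.773    8.7244  -2.2469  79.0287   0.      48.527 ] [-38.0368  -6.9219 -21.1865  75.7354   0.      63.2632]
-101.3 [ -52.773     8.7244   -2.2469   79.0287    0.     -131.473 ] [ -38.0368   -6.9219  -21.1865   75.7354    0.     -116.7368]
 t2.25 pos [ 0.4201 -0.0195  0.3999] rot [-179.996    -0.0103   96.9655] F [0.3665 0.6266 0.7437] w0.0849 gf0.0
 t3.85 pos [ 0.4671 -0.3989  0.1912] rot [179.9482   0.0657  96.9718] F [0.9407 0.2377 1.26  ] w0.0854 gf0.0
False
 t5.08 pos [ 0.4666 -0.3999  0.0929] rot [179.9633   0.0616  96.8975] F [0.7673 0.0766 0.2397] w0.0856 gf0.0
```

Run:
```python
from h import *
robot.set_gripper(0.0);o=st('grip')
p=np.array(o['tool_pos'])
robot.line_to(P(p[:2],.122),vel=.1);st('lift')
robot.move_pose(P(cl(-.175),.122),[180,0,CY]);o=st('pre')
cv2.imwrite('pics/t2.png',robot.grab_frame('top'));cv2.imwrite('pics/s2.png',robot.grab_frame('side'))
t=cv2.imread('pics/t2.png');s=cv2.imread('pics/s2.png')
c=np.zeros((600,800,3),np.uint8);c[:350]=cv2.resize(t[160:230,230:390],None,fx=5,fy=5,interpolation=cv2.INTER_CUBIC);c[350:590,:400]=cv2.resize(s[150:246,215:375],None,fx=2.5,fy=2.5,interpolation=cv2.INTER_CUBIC)
cv2.imwrite('pics/crop2.png',c)
```

```text
grip t5.75 pos [ 0.4664 -0.3995  0.0921] rot [179.9887   0.009   96.9031] F [ 0.9612 -0.9408  1.4883] w0.0113 gf58.5
lift t6.20 pos [ 0.4665 -0.3998  0.1223] rot [179.9812   0.0405  96.9013] F [-0.2193  0.1339 -3.6482] w0.0112 gf58.3
pre t6.64 pos [ 0.4512 -0.3353  0.1213] rot [-179.9627   -0.0181   78.795 ] F [ 1.0928 -0.4768 -2.2583] w0.0110 gf58.4
```

View pics/crop2.png

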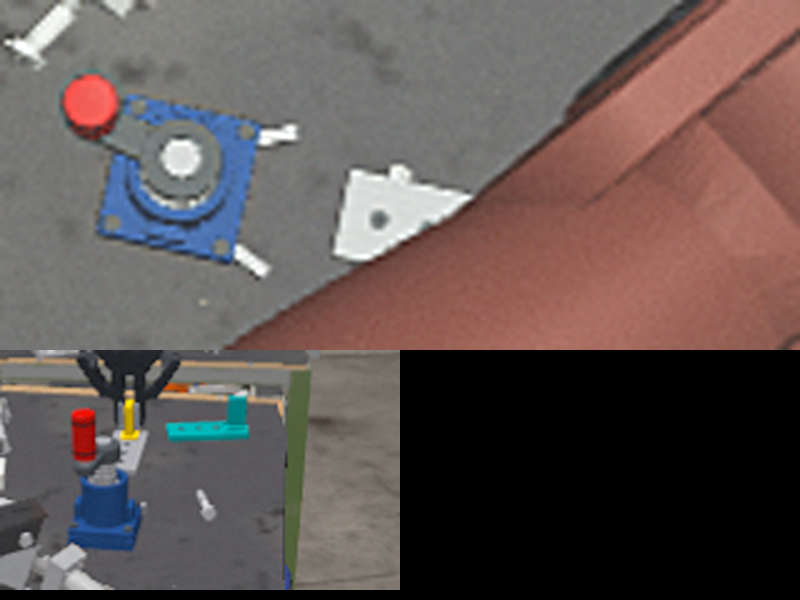

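The slab is held level. Its nose edge runs from crop (352,172) to (335,256), facing the flares at (298,128) and (262,270). I'll compare the lateral offset in the clamp frame, then lower and insert under guard.

Run:
```python
from h import *
f=lambda L:(np.array(L)+.5)/5-.5+[230,160]
inv=lambda W:np.array([[np.dot(w[:2]-CO,cl(1)-CO),np.dot(w[:2]-CO,cl(0,1)-CO)] for w in W])
print('nose (x -.08, y +-.022)',inv(plane('top',f([(352,172),(335,256)]),.04)))
print('flare tips',inv(plane('top',f([(298,132),(264,272)]),.012)))
print('flare roots',inv(plane('top',f([(260,138),(238,252)]),.012)))
print('tab TCP err',inv([robot.observe()['tool_pos']]))
```

```text
nose (x -.08, y +-.022) [[-0.0805 -0.0195]
 [-0.0809  0.0223]]
flare tips [[-0.052  -0.0366]
 [-0.05    0.0354]]
flare roots [[-0.0341 -0.0296]
 [-0.0353  0.0285]]
tab TCP err [[-0.1755 -0.0001]]
```

Run:
```python
from h import *
y=-.001
print(robot.line_to(P(cl(-.175,y),.0935),vel=.08,guard=6));st('down')
print(robot.line_to(P(cl(-.112,y),.0932),vel=.08,guard=15));st('mouth')
g=robot.line_to(P(cl(-.068,y),.0932),vel=.04,guard=20);o=st('in');print(g,np.dot(o['tool_pos'][:2]-CO,cl(1)-CO),np.dot(o['tool_pos'][:2]-CO,cl(0,1)-CO))
```

```text
True
down t7.14 pos [ 0.452  -0.3362  0.0918] rot [-179.9324   -0.0438   78.6853] F [0.7052 1.2097 3.8895] w0.0111 gf60.2
False
mouth t8.07 pos [ 0.4648 -0.2747  0.0933] rot [-179.9192   -0.0409   78.6844] F [ 0.0464  0.5321 -1.9325] w0.0112 gf59.1
in t9.05 pos [ 0.4727 -0.2359  0.094 ] rot [-179.8857    0.4009   78.6452] F [ 0.178  -4.4798 -1.6109] w0.0112 gf59.3
True -0.07262866330393611 -0.0012636328756756195
```

Run:
```python
from h import *
X=lambda o:np.dot(o['tool_pos'][:2]-CO,cl(1)-CO)
p=robot.observe()['tool_pos']
robot.line_to(P(p[:2],.0923),vel=.05,guard=8);o=st('low');x=X(o)
g=robot.line_to(P(cl(x+.006,-.0013),.0923),vel=.03,guard=25);o=st('push');print(g,x,X(o))
robot.set_gripper(.05);o=st('open')
robot.line_to(P(o['tool_pos'][:2],.25),vel=.2);
robot.move_pose(P(cl(-.15,.0),.30),[180,0,CY]);st('up')
robot.goto_joints(list(np.array(robot.observe()['q'])+[-40,0,0,0,0,0]));st('aside')
t=robot.grab_frame('top');s=robot.grab_frame('side')
cv2.imwrite('pics/t3.png',t);cv2.imwrite('pics/s3.png',s)
c=np.zeros((600,750,3),np.uint8);c[:350]=cv2.resize(t[165:235,235:385],None,fx=5,fy=5,interpolation=cv2.INTER_CUBIC);c[350:590,:400]=cv2.resize(s[150:246,215:375],None,fx=2.5,fy=2.5,interpolation=cv2.INTER_CUBIC)
cv2.imwrite('pics/crop3.png',c)
a=blobs(t,*RED,(230,160,300,235))[2];b=blobs(s,*RED,(225,160,330,240))[2]
print(a,b);print(plane('top',[a[0][2]],.163),cross(a[0][2]+[0,.4],b[0][2]))
```

```text
low t9.30 pos [ 0.4729 -0.2361  0.0924] rot [-179.8338    0.3099   78.6297] F [ 0.3982 -3.3289 -1.9523] w0.0113 gf59.2
push t9.52 pos [ 0.4735 -0.2354  0.0934] rot [-179.8383    0.8058   78.5346] F [-0.0647 -3.5581 -0.5376] w0.0115 gf59.3
True -0.07279943604875005 -0.07204846876351874
open t9.97 pos [ 0.4731 -0.2352  0.0927] rot [-179.7924    0.7125   78.5222] F [ 0.2134 -0.1416  0.0282] w0.0500 gf0.0
up t11.37 pos [ 0.4558 -0.312   0.2988] rot [-179.9243   -0.0691   78.6048] F [-0.0526  0.806  -0.2887] w0.0498 gf0.0
aside t12.78 pos [ 0.1497 -0.5316  0.2988] rot [-179.9237   -0.0928   38.7135] F [0.56   0.2189 0.1426] w0.0499 gf0.0
[(1, array([243, 175,  10,  12,  89], dtype=int32), array([247.7079, 180.0899]))] [(1, array([244, 173,   9,  22, 175], dtype=int32), array([248.0229, 183.4514]))]
[[ 0.505  -0.1225  0.163 ]] (array([ 0.5066, -0.1219,  0.1395]), np.float64(0.0010050998207298118))
```

View pics/crop3.png

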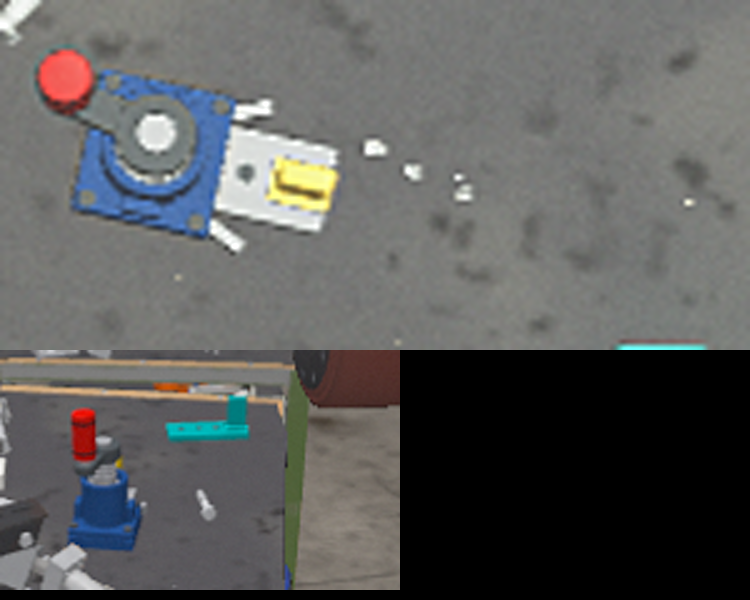

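The slab's tail edge is at crop (337,150)–(321,230). That leaves about 21.5 px, or 54 mm, outside the mouth edge at (230,125), so it is home (55 mm expected). The red handle is unmoved at (66,78). Next I grip the handle and turn back to v≈0.5.

```bash
cat >> h.py <<'E'
AX=np.array([.4868,-.1630])
def ang(v): return np.radians(CY)+1.45-v
def hp(v,r=.045,ax=None): 
    return (AX if ax is None else ax)+r*np.array([np.cos(ang(v)),np.sin(ang(v))])
def val(xy,ax=None):
    d=np.array(xy[:2])-(AX if ax is None else ax);a=np.arctan2(d[1],d[0])
    return (np.radians(CY)+1.45-a),np.linalg.norm(d)
def avg(n=4,dt=.03):
    L=[]
    for _ in range(n): robot.pause(dt);L.append(robot.observe()['ft_force'])
    return np.mean(L,0)
def step(v,z,vel=.06,n=2):
    robot.line_to(P(hp(v),z),vel=vel); F=avg(n);o=robot.observe();a=ang(v)
    e=np.array([np.cos(a),np.sin(a)]);vv,r=val(o['tool_pos'])
    print('cmd%.3f v%.3f r%.4f Frad%.2f Ftan%.2f Fz%.2f z%.4f t%.2f'%(v,vv,r,F[:2]@e,F[0]*-e[1]+F[1]*e[0],F[2],o['tool_pos'][2],o['time'])); return F
E
python3 - <<'E'
from h import *
f=lambda L:(np.array(L)+.5)/5-.5+[235,165]
print([( (w[:2]-CO)@(cl(1)-CO)) for w in plane('top',f([(337,150),(321,230)]),.01)])
S=[.506,-.122]
robot.move_pose(P(S,.30),[180,0,CY]);robot.set_gripper(.07);st()
print(robot.line_to(P(S,.1935),vel=.12,guard=6));st()
robot.set_gripper(0.);o=st('grip');print(val(o['tool_pos']))
v0=val(o['tool_pos'])[0]
for v in np.linspace(v0,.55,8)[1:]: step(v,.1935)
E
```

```text
[np.float64(-0.08772827023333404), np.float64(-0.08811467766153194)]
 t15.18 pos [ 0.5059 -0.1223  0.3   ] rot [-179.9995   -0.0005   78.6623] F [-1.1173 -0.6755 -0.7897] w0.0697 gf0.0
False
 t16.21 pos [ 0.5064 -0.1222  0.1944] rot [179.9307   0.0217  78.7002] F [0.2449 0.0895 0.724 ] w0.0701 gf0.0
grip t16.69 pos [ 0.5062 -0.1222  0.1937] rot [179.9674   0.0249  78.6936] F [ 0.4244 -1.1406 -0.0852] w0.0226 gf58.6
(np.float64(1.6962285133700525), np.float64(0.045143921699049336))
cmd1.532 v1.527 r0.0451 Frad0.47 Ftan1.02 Fz-0.09 z0.1934 t17.02
cmd1.369 v1.366 r0.0451 Frad1.43 Ftan0.30 Fz0.04 z0.1934 t17.37
cmd1.205 v1.199 r0.0451 Frad0.78 Ftan1.65 Fz0.72 z0.1933 t17.71
cmd1.041 v1.037 r0.0451 Frad2.04 Ftan0.37 Fz0.21 z0.1934 t18.05
cmd0.877 v0.870 r0.0450 Frad0.92 Ftan2.07 Fz0.47 z0.1934 t18.39
cmd0.714 v0.708 r0.0450 Frad1.25 Ftan1.12 Fz0.21 z0.1934 t18.73
cmd0.550 v0.542 r0.0450 Frad1.69 Ftan2.14 Fz0.50 z0.1935 t19.07
```

Run:
```python
from h import *
v=.55;base=[];k=0
while v>-.66:
    v-=.06; F=step(v,.1935,n=5)[2]; cv2.imwrite('pics/b%+.2f.png'%v,robot.grab_frame('side'))
    if len(base)>2 and F<np.median(base)-.6:
        F2=avg(10)[2]; print('recheck',F2)
        if F2<np.median(base)-.6: print('DROP',v);break
    base.append(F)
```

```text
cmd0.490 v0.489 r0.0450 Frad1.62 Ftan0.64 Fz0.14 z0.1935 t19.49
cmd0.430 v0.428 r0.0450 Frad0.77 Ftan0.71 Fz0.24 z0.1935 t19.96
cmd0.370 v0.367 r0.0450 Frad0.98 Ftan0.92 Fz0.65 z0.1935 t20.43
cmd0.310 v0.307 r0.0450 Frad1.24 Ftan0.77 Fz0.34 z0.1935 t20.89
cmd0.250 v0.247 r0.0450 Frad1.39 Ftan1.82 Fz0.61 z0.1935 t21.36
cmd0.190 v0.186 r0.0451 Frad1.86 Ftan3.19 Fz0.42 z0.1935 t21.82
cmd0.130 v0.127 r0.0451 Frad3.03 Ftan2.61 Fz0.13 z0.1934 t22.29
cmd0.070 v0.071 r0.0449 Frad0.96 Ftan0.29 Fz-0.77 z0.1935 t22.76
recheck -0.8944522557514165
DROP 0.07000000000000006
```

Run:
```python
from h import *
a,b=[cv2.resize(cv2.imread(f'pics/b+{n}.png')[160:230,225:290],None,fx=6,fy=6,interpolation=cv2.INTER_CUBIC) for n in('0.13','0.07')]
cv2.imwrite('pics/crop4.png',np.hstack([a,b]))
```

```text
(no output)
```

View pics/crop4.png

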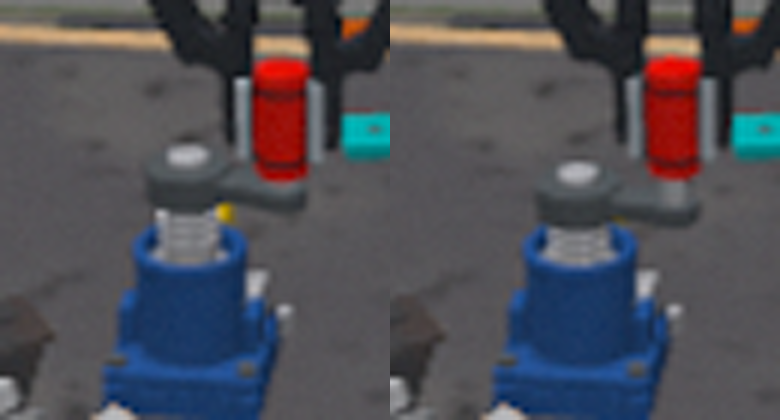

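The picture confirms the drop: the screw head goes from crop (187,155) to row 172 (about 3 px, 10 mm), and the pin now shows under the handle. The drop lies at v≈0.10, so I turn forward to 0.10+2π, lowering with the thread.

Run:
```python
from h import *
v0=.07;v1=.10+2*np.pi+.01;z0=.1875
step(v0,z0)
for v in np.linspace(v0,v1,32)[1:]:
    F=step(v,z0-.010*(v-v0)/(2*np.pi),n=1)
    if np.linalg.norm(F[:2])>12: print('high force');break
robot.pause(.3);print(avg(5));st()
t=robot.grab_frame('top');s=robot.grab_frame('side');cv2.imwrite('pics/t5.png',t);cv2.imwrite('pics/s5.png',s)
c=np.zeros((350,800,3),np.uint8);c[:,:450]=cv2.resize(t[165:235,235:325],(450,350),interpolation=cv2.INTER_CUBIC);c[:,450:775]=cv2.resize(s[160:230,225:290],None,fx=5,fy=5,interpolation=cv2.INTER_CUBIC);cv2.imwrite('pics/crop5.png',c)
```

```text
cmd0.070 v0.071 r0.0450 Frad0.33 Ftan-0.19 Fz0.02 z0.1874 t23.46
cmd0.274 v0.284 r0.0449 Frad-1.11 Ftan-1.38 Fz-0.23 z0.1873 t23.79
cmd0.478 v0.488 r0.0449 Frad0.37 Ftan-2.03 Fz-0.30 z0.1870 t24.12
cmd0.682 v0.692 r0.0449 Frad-0.13 Ftan-2.22 Fz-0.32 z0.1866 t24.46
cmd0.886 v0.897 r0.0449 Frad0.50 Ftan-2.56 Fz-0.51 z0.1863 t24.79
cmd1.090 v1.097 r0.0449 Frad0.15 Ftan-2.81 Fz0.43 z0.1860 t25.12
cmd1.294 v1.299 r0.0449 Frad0.66 Ftan-1.12 Fz0.27 z0.1857 t25.46
cmd1.498 v1.502 r0.0449 Frad0.88 Ftan-2.18 Fz-0.42 z0.1854 t25.79
cmd1.702 v1.708 r0.0449 Frad1.50 Ftan-2.61 Fz-0.48 z0.1851 t26.12
cmd1.906 v1.914 r0.0449 Frad1.46 Ftan-1.92 Fz0.33 z0.1847 t26.46
cmd2.110 v2.120 r0.0449 Frad1.47 Ftan-2.03 Fz0.57 z0.1844 t26.79
cmd2.314 v2.328 r0.0449 Frad1.10 Ftan-2.72 Fz-0.17 z0.1840 t27.12
cmd2.518 v2.529 r0.0449 Frad0.91 Ftan-2.09 Fz1.30 z0.1836 t27.46
cmd2.722 v2.734 r0.0449 Frad0.78 Ftan-2.22 Fz-0.72 z0.1833 t27.79
cmd2.926 v2.934 r0.0449 Frad0.43 Ftan-1.71 Fz-0.50 z0.1829 t28.12
cmd3.130 v3.141 r0.0449 Frad-0.28 Ftan-3.09 Fz0.35 z0.1826 t28.46
cmd3.334 v3.343 r0.0449 Frad0.12 Ftan-1.40 Fz0.4
[... 446 characters left out ...]
.47 Ftan-2.06 Fz0.48 z0.1799 t31.12
cmd4.965 v4.969 r0.0449 Frad-1.30 Ftan-1.57 Fz0.70 z0.1796 t31.46
cmd5.169 v5.173 r0.0449 Frad-1.44 Ftan-2.35 Fz0.06 z0.1793 t31.79
cmd5.373 v5.379 r0.0449 Frad-1.71 Ftan-2.34 Fz0.66 z0.1790 t32.12
cmd5.577 v5.587 r0.0449 Frad-1.32 Ftan-2.69 Fz0.70 z0.1787 t32.46
cmd5.781 v5.792 r0.0449 Frad-1.76 Ftan-2.24 Fz0.76 z0.1784 t32.79
cmd5.985 v-0.288 r0.0449 Frad-1.65 Ftan-2.88 Fz0.79 z0.1781 t33.12
cmd6.189 v-0.085 r0.0449 Frad-1.27 Ftan-2.10 Fz-0.00 z0.1778 t33.46
cmd6.393 v0.118 r0.0449 Frad-0.85 Ftan-2.87 Fz0.14 z0.1775 t33.79
[2.1517 1.2853 0.1571]
 t34.26 pos [ 0.4459 -0.1444  0.1774] rot [179.9969   0.0021  78.6958] F [2.9413 1.006  0.1722] w0.0225 gf60.6
```

View pics/crop5.png

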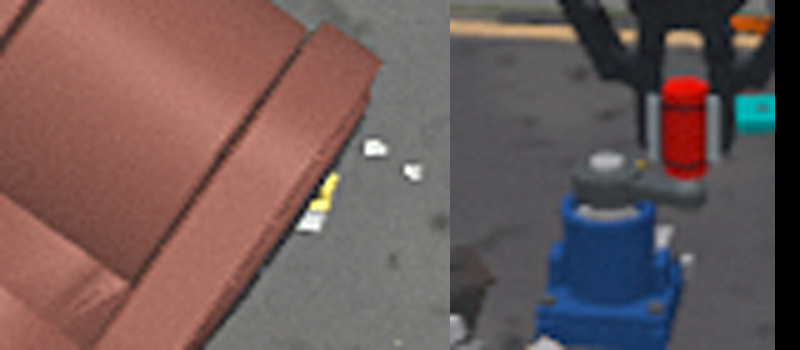

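The crank hub is now almost down on the boss (screw head at (607,160)), one more pitch deeper, and the handle is still gripped. The slab's tail corner is still near (320,228), as before, so the job is ready to hand in.

```bash
python3 -c "
from plant import robot
print(robot.job_done())"
```

```text
the job is handed in; nothing more can be done
None
```

I handed in the job at about 34 s: the slab is home in the clamp slot, the screw dropped into the thread at about +0.10 rad and then went forward one full turn, and the gripper still holds the red handle.

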